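Unscrew the red jar cap and lay it on the cork mat

TASK

Unscrew the red cap of the white jar, anticlockwise as seen from above and regripping as often as you need, until it lifts free. Set it down, right way up (open side down), wholly on the round cork mat, and leave the blue cap on its jar.

Things in the scene. Friction and masses are not known exactly. Their poses are not given: they have to be found in the camera images.
- red_cap_center (a point): Centre (half-way up, on the axis) of the ridged red screw cap, 54 mm across, 40 mm tall, 40 to 85 g, open side down; its z points up. It closes a white jar that a black rubber foot (92 mm across) holds immovably on the worktop. Closed, its underside is 95 mm above the worktop. The jar is 48 mm across just under the cap and widens to 68 mm 25 mm lower. Once loose, 35 mm of lift clears the neck.
- red_turn (a joint): Turn of the red cap: 0 shut, growing anticlockwise seen from above, stop at 2.05 rad. From 1.8 rad to the stop it lifts straight off; below that two inside lugs hold it down. Stiff (0.12 N m): the cap stays where it is left, does not rise while turning and has 0.1 rad of play. Keeps its value once the cap is off.
- cork_mat_top (a point): Centre of the top face of the round cork mat, 140 mm across and 6 mm thick, fixed flat on the worktop. z points up.
- blue_cap_center (a point): Centre (half-way up) of the blue cap of a second, otherwise identical jar in its own rubber foot. A bystander, to be left closed.
Not all that is in view belongs to the job. There is more than one size of the part that bears red_cap_center; the job needs the smallest.

How it is judged:
By the outcome, as a careful person would: the job done as asked, in the order asked, and still so for the second after the job is handed in, with the robot touching nothing.
It also fails if it takes over 51 s, if anything falls off the work surface, if the arm or the gripper's body presses on something with over 40 N, if the wrist force passes 120 N, or if a joint passes its speed limit or range.

ROBOT

A 7-joint arm with a two-finger parallel gripper is mounted at the origin on a cart in front of the work surface, level with it; the furniture and walls round the work are solid. World frame = base frame: x ahead of the robot, y to its left, z up, the work surface at z = 0. Lengths are in m, angles in rad, forces in N, time in s.
With the tool pointing down it reaches from about 0.425 to 0.925 m from the base axis. Payload 6.8 kg.
Tool frame: the origin (TCP) lies at the very end of the fingers, on their centre line; the grasp point (between the pads) lies 19 mm behind it (pinch_z is the distance from the TCP to the grasp point, in m); z points along the fingers, y is the line along which they close (so a half turn about z gives the same grasp; the last joint's range is limited). The gripper opens to 85 mm and grips with 20 to 120 N. Pads are 22 mm wide; open, the fingers measure 114 mm over their backs; the gripper's body (76 mm by 85 mm) begins 54 mm behind the grasp point. The pads swing forward as they close: fully open they stand 13 mm farther back than shut.
Start: joints at [1.158, 0.477, 0.022, 1.555, -0.011, 1.109, -0.083], TCP at [0.203, -0.644, 0.231] pointing down, gripper open.
Joint ranges: [-2.96, 2.96], [-0.34, 2.1], [-1.41, 1.46], [0.24, 2.44], [-1.37, 4.51], [0.17, 1.92], [-2.96, 2.96]. Speed limits (rad/s): [2.39, 2.39, 3.14, 3.14, 3.14, 3.14, 3.14].

INTERFACE

Orientations are given as [roll, pitch, yaw] about the fixed x, y, z axes, in that order (R = Rz(yaw) Ry(pitch) Rx(roll)).
In Python, from station import * gives the robot as it stands. The module is installed in compiled form; this text tells all that it offers.
- The arm moves only by the tool servo_tool, never from a script. Its argument "targets" is one flat list of numbers, 7 for each row, row after row: the shift along the tool's x, y, z normalised to -1 to 1, where 1 is 0.025 m, then the turn, a rotation vector about the tool's x, y, z normalised to -1 to 1, where 1 is 4 degrees, then the opening, from 0 (shut) to 1 (fully open). In form: [x, y, z, ax, ay, az, gripper, x, y, z, ax, ay, az, gripper, ...]. A call has 1 to 10 rows; each row shifts and turns the commanded pose from where the row before left it, along the tool's axes as they then stand; what a row does not reach is not made up. A row lasts 1/10 s, in which the tool goes at most 50 mm and 8.59 degrees, less where a joint would pass 70% of its speed; a pose out of reach is approached as far as the arm can. A call with a number of a shift or a turn outside -1 to 1 is refused whole. A call with a gripper value outside its range is refused whole. The fingers move at their own pace and stop on an object; the grip force is fixed at half the most. Time passes only in rows, so rows that do not move let the fingers close. It gives the time, the measured TCP pose, the force, the opening and the grip force at its end, in the units of the state.
- observe(): the state, without advancing time (a new reading comes with each control period).
- snapshot(name): name is "scene" or "side" or "wrist"; returns a dict with "frame" (480x640x3 uint8, red, green, blue), "z_map" (480x640 float32, m along the optical axis (not along the pixel's ray), 0 where there is no reading), "mtx" (3x3 intrinsics, pixels), "xyz" and "attitude" of the camera in the world. Camera axes: x right, y down, z forward; pixel columns grow to the right and rows downward; lengths in m; the calibration is good to about 2 mm. A picture is of the moment at which its call begins.
- sign_off(): hands the job in; it is judged then, once.
The state is a dict: "t": time; "q": joint angles; "joint_velocities": joint speeds; "tau": joint torques, N m; "position": TCP position; "orientation": TCP orientation; "force": force on the tool from outside, world axes, zero at the start; "ft_torque": the same for the moment, N m; "grip_width": finger opening in m; "gripper_force": force on a finger pad.
Only numpy, scipy, OpenCV 4.12 (cv2) and the standard library are available. Lean on these libraries where they do the work, as an engineer would, in place of code of your own. Each camera call takes 0.05 s, during which the arm holds its last target. There are 200 camera calls.

## Working session

There is one attempt and no reset: what is moved stays moved. The work goes in short steps, Python scripts to look and compute and a tool call to move; the robot and the scene stay as the last step left them, time stands still between calls to the robot, and variables do not carry over. Pictures are saved under pics/ and viewed, at most 10 in all, crops included, and the job is handed in when it is done.

Besides the shell and the picture viewer there is one more tool, called after "Emit:" by a JSON object that holds its "fn" and its "kwargs". servo_tool: Moves the arm, as the interface text tells. Scaled input: -1 to 1 covers 0.025 m each way for a shift and 4 degrees each way for a turn. Its arguments: {"type":"object","properties":{"targets":{"type":"array","items":{"type":"number","minimum":-1,"maximum":1}}},"required":["targets"]}

```bash
mkdir -p pics; cat > h.py <<'E'
from station import *
import numpy as np, cv2
from scipy.spatial.transform import Rotation as R
def save(s,n): cv2.imwrite(f'pics/{n}.png',s['frame'][:,:,::-1])
def cloud(s):
    K=np.array(s['mtx']);v,u=np.mgrid[:480,:640];z=s['z_map']
    p=np.stack([(u-K[0,2])/K[0,0]*z,(v-K[1,2])/K[1,1]*z,z],-1)
    a=np.array(s['attitude'],float)
    M=a if a.shape==(3,3) else R.from_euler('xyz',a).as_matrix()
    return p@M.T+np.array(s['xyz'])
E
python3 - <<'E'
from h import *
for n in('scene','side'):
    s=snapshot(n);save(s,n+'0');np.savez(n+'0.npz',**s);print(n,s['xyz'],s['attitude'])
print(observe())
E
```

```text
scene [-0.01251323  0.45888695  0.61890269] [-2.23245767 -0.01029838 -2.32177516]
side [ 0.04975723 -0.63693694  0.549501  ] [-2.11542313 -0.00695985 -0.57929032]
{'t': 0.1, 'q': array([ 1.15789954,  0.47772809,  0.02230823,  1.55636225, -0.01151421,
        1.109317  , -0.08310126]), 'joint_velocities': array([-2.93461985e-04, -1.94658103e-03,  1.96156203e-04, -2.77123995e-03,
       -5.69592630e-05, -7.68950119e-04, -9.18785225e-04]), 'tau': array([ 5.05917749e-03, -5.97759140e+01,  1.61442328e+00, -2.81951487e+01,
        1.29768590e-02,  5.09355115e-03, -8.75631855e-06]), 'position': array([ 0.20241533, -0.6433612 ,  0.23041105]), 'orientation': array([-3.13990789e+00,  9.49370949e-05,  3.04839775e-01]), 'force': array([ 0.04750741, -0.35425654, -0.23841563]), 'ft_torque': array([ 0.05945245, -0.00061273, -0.00605483]), 'gripper_force': 0.0, 'grip_width': 0.08551772551475517}
```

View pics/scene0.png

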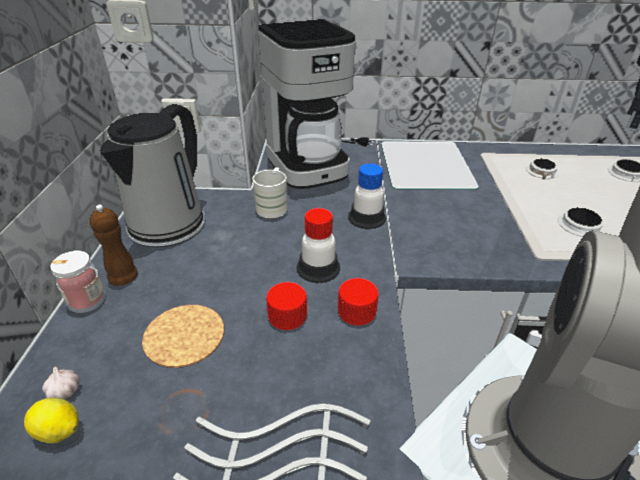

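View pics/side0.png

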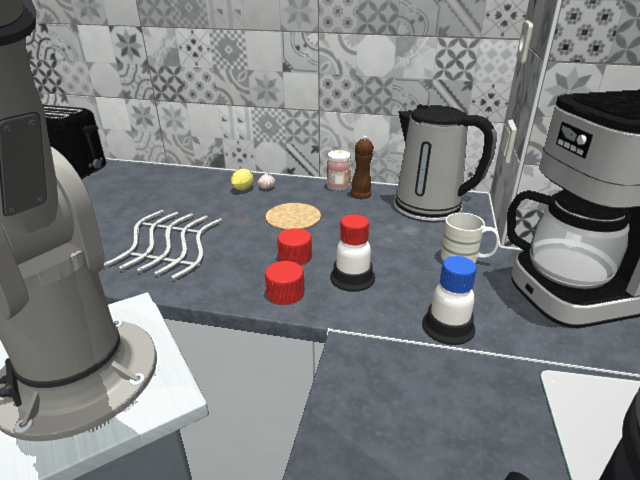

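Candidates for the red cap are the one on the white jar (scene 318,222) and two wider loose ones on the worktop (287,305) and (358,301). The blue cap at (370,177) is the bystander. I choose the cap on the jar. Next I measure it and check it in a close crop.

```bash
python3 - <<'E'
from h import *
for n in('scene0','side0'):
    s=dict(np.load(n+'.npz'));P=cloud(s);hsv=cv2.cvtColor(s['frame'],cv2.COLOR_RGB2HSV)
    H,S,V=hsv[...,0],hsv[...,1],hsv[...,2]
    red=((H<6)|(H>174))&(S>200)&(V>80);blue=(H>100)&(H<130)&(S>180)
    for nm,m in(('red',red),('blue',blue)):
        k,l,st,c=cv2.connectedComponentsWithStats(m.astype(np.uint8))
        for i in range(1,k):
            if st[i,4]<150: continue
            q=P[l==i];zt=np.percentile(q[:,2],98);t=q[q[:,2]>zt-.004]
            (cx,cy),r=cv2.minEnclosingCircle(t[:,:2].astype(np.float32))
            print(n,nm,c[i].round(),'top',zt.round(3),'c',round(cx,3),round(cy,3),'r',round(r,3))
    u0,v0=((184,335) if n=='scene0' else (293,216))
    m=(H>8)&(H<22)&(S>80)&(abs(np.mgrid[:480,:640][1]-u0)<45)&(abs(np.mgrid[:480,:640][0]-v0)<35)
    q=P[m];q=q[(q[:,2]<.02)&(q[:,2]>-.01)];print('mat',(q.min(0)+q.max(0))/2,np.ptp(q,axis=0),np.median(q[:,2]))
s=dict(np.load('scene0.npz'));a=s['frame'][150:340,230:430,::-1]
b=dict(np.load('side0.npz'))['frame'][190:350,240:500,::-1]
cv2.imwrite('pics/crop0.png',np.hstack([cv2.resize(a,(400,380)),cv2.resize(b,(400,380))]))
E
```

```text
scene0 red [318. 223.] top 0.137 c 0.258 0.213 r 0.366
scene0 red [358. 301.] top 0.056 c 0.186 0.218 r 0.312
scene0 red [286. 305.] top 0.056 c 0.233 0.278 r 0.305
scene0 blue [370. 176.] top 0.137 c 0.284 0.103 r 0.464
mat [0.5391984  0.27355126 0.00372045] [0.1479691  0.14162952 0.01178619] 0.005623249294759158
side0 blue [458. 274.] top 0.135 c 0.317 -0.429 r 0.339
mat [0.53617026 0.27397664 0.00406371] [0.13838535 0.1387958  0.00909961] 0.004695060736765511
```

View pics/crop0.png

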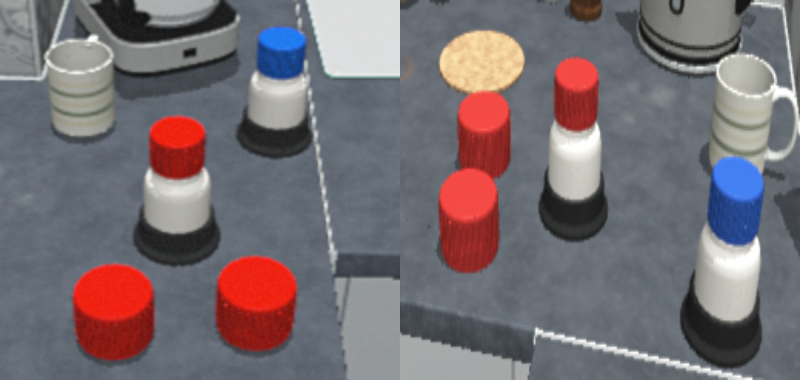

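The crop shows that the jar's red cap (left crop 178,148; right crop 577,95) is the narrow one. The two loose caps are wider, so the choice stands.

```bash
python3 - <<'E'
from h import *
for n in('scene0','side0'):
    s=dict(np.load(n+'.npz'));P=cloud(s);hsv=cv2.cvtColor(s['frame'],cv2.COLOR_RGB2HSV)
    H,S,V=hsv[...,0],hsv[...,1],hsv[...,2];ok=s['z_map']>0
    red=((H<6)|(H>174))&(S>140)&(V>80)&ok;blue=(H>100)&(H<130)&(S>150)&ok
    for nm,m in(('red',red),('blue',blue)):
        k,l,st,c=cv2.connectedComponentsWithStats(m.astype(np.uint8))
        for i in range(1,k):
            if st[i,4]<150: continue
            q=P[l==i];q=q[(abs(q-np.median(q,0))<.06).all(1)];zt=np.percentile(q[:,2],97);t=q[abs(q[:,2]-zt)<.004]
            (cx,cy),r=cv2.minEnclosingCircle(t[:,:2].astype(np.float32))
            print(n,nm,c[i].round(),'top',zt.round(3),'c',round(cx,3),round(cy,3),'r',round(r,3))
    # obstacle map: highest z in 5cm cells
    g={}
    for p in P[ok]:
        if .2<p[0]<1.1 and -.7<p[1]<.5: 
            k=(int(p[0]*20),int(np.floor(p[1]*20)));g[k]=max(g.get(k,-9),p[2])
    print('y->',[y*5 for y in range(-14,10)])
    for x in range(4,20): print(x*5,[int(100*g[(x,y)]) if (x,y) in g else '.' for y in range(-14,10)])
E
```

```text
scene0 red [318. 223.] top 0.136 c 0.508 -0.021 r 0.027
scene0 red [357. 301.] top 0.056 c 0.367 0.007 r 0.036
scene0 red [287. 305.] top 0.056 c 0.447 0.11 r 0.036
scene0 blue [370. 176.] top 0.137 c 0.563 -0.234 r 0.027
y-> [-70, -65, -60, -55, -50, -45, -40, -35, -30, -25, -20, -15, -10, -5, 0, 5, 10, 15, 20, 25, 30, 35, 40, 45]
20 [33, 37, 31, 4, 1, 1, 1, 0, 0, '.', '.', '.', '.', '.', 0, 0, 0, 1, 1, 1, 1, '.', '.', '.']
25 [1, 1, 1, 1, 1, 1, 0, 0, 0, 0, '.', '.', '.', 0, 0, 0, 0, 1, 1, 1, 1, 1, '.', '.']
30 [1, 1, 1, 1, 1, 0, 0, 0, 0, 0, 0, '.', 0, 5, 5, 0, 0, 0, 0, 1, 1, 1, 1, '.']
35 [1, 1, 1, 1, 0, 0, 0, 0, 0, 0, 0, 0, 0, 5, 5, 0, 0, 0, 0, 0, 1, 0, 0, 0]
40 [1, 1, 1, 0, 0, 0, 0, 0, 0, 0, 0, 0, 0, 5, 5, 5, 5, 0, 0, 0, 0, 0, 0, 0]
45 [1, 1, 1, 1, 0, 0, 0, 0, 0, 0, 0, 0, 3, 13, 13, 5, 5, 0, 0, 0, 0, 0, 0, 5]
50 [1, 0, 0, 1, 1, 0, 0, 0, 13, 13, 2, 0, 0, 13, 13, 0, 0, 0, 0, 0, 0, 0, 3, 5]
55 [1, 0, 0, 0, 1, 0, 0, 0, 13, 13, 3, 0, 0, 0, 0, 0, 0, 0, 0, 0, 0, 0, 3, 5]
60 [0, 1, 0, 0, 0, 0, 0, 0, 0, 3, 0, 0, 0, 0, 0, 0, 0, 0, 0, 0, 0, 0, 0, 0]
65 [0, 1, 1, 0, 0, 0, 0, 0, 0, 0, 0, 0, 0
[... 1702 characters left out ...]
.', '.', '.', 0, 0, 0, 0, 0, 0, 0, 0, 0, 0, 0, 0, 0, 0, 0, 0, 0, 0, 0, 0, 47]
70 ['.', '.', '.', '.', 0, 0, 36, 36, 36, 32, 0, 9, 9, 9, 0, 0, 0, 0, 0, 15, 12, 9, 47, 47]
75 ['.', '.', '.', '.', 0, 0, 33, 36, 36, 36, 36, 9, 9, 9, 0, 15, 23, 23, 0, 16, 9, 47, 47, '.']
80 ['.', '.', '.', '.', '.', 0, 19, 36, 36, 36, 36, 0, 0, '.', 1, 25, 25, 25, 23, 0, 47, 47, '.', '.']
85 ['.', '.', '.', '.', '.', 4, 16, 19, 36, 36, 0, 49, 49, 0, 25, 25, 25, 25, 23, 47, 47, '.', '.', '.']
90 ['.', '.', '.', '.', '.', '.', '.', '.', 36, 36, 50, 49, 49, 49, 25, 25, 25, 25, 47, 47, '.', '.', '.', '.']
95 ['.', '.', '.', '.', '.', '.', '.', '.', '.', 47, 50, '.', '.', 49, 48, 0, 0, 47, 47, '.', '.', '.', '.', '.']
```

Emit:
{"fn": "servo_tool", "kwargs": {"targets": [1, -1, 0, 0, 0, 0, 1, 1, -1, 0, 0, 0, 0, 1, 1, -1, 0, 0, 0, 0, 1, 1, -1, 0, 0, 0, 0, 1, 1, -1, 0, 0, 0, 0, 1, 1, -1, 0, 0, 0, 0, 1, 1, -1, 0, 0, 0, 0, 1, 1, -1, 0, 0, 0, 0, 1, 1, -1, 0, 0, 0, 0, 1, 1, -1, 0, 0, 0, 0, 1]}}

```text
t: 1.1
position: [0.3663, -0.3289, 0.2311]
orientation: [-3.141, 0.0, 0.305]
force: [0.8, -0.3, -0.8]
grip_width: 0.0851
gripper_force: 0.0
```

Emit:
{"fn": "servo_tool", "kwargs": {"targets": [1, -1, 0, 0, 0, 0, 1, 1, -1, 0, 0, 0, 0, 1, 1, -1, 0, 0, 0, 0, 1, 1, -1, 0, 0, 0, 0, 1, 1, -1, 0, 0, 0, 0, 1, 1, -1, 0, 0, 0, 0, 1, 1, -1, 0, 0, 0, 0, 1, 1, -1, 0, 0, 0, 0, 1, 0.5, -1, 0, 0, 0, 0, 1, 0, 0, 0, 0, 0, 0, 1]}}

```text
t: 2.1
position: [0.5018, -0.0472, 0.2312]
orientation: [-3.14, -0.001, 0.312]
force: [-0.2, -0.3, 0.4]
grip_width: 0.0856
gripper_force: 0.0
```

```bash
cat > go.py <<'E'
from h import *
import sys
o=observe();print('t',o['t'],'q',o['q'].round(3),'p',o['position'].round(4),'rpy',o['orientation'].round(4),'F',o['force'].round(1),'w',o['grip_width'],o['gripper_force'])
if len(sys.argv)>1:
    M=R.from_euler('xyz',o['orientation']).as_matrix()
    print('rows(25mm):',(M.T@(np.array(eval(sys.argv[1]))-o['position'])/.025).round(2))
E
python3 go.py '[.508,-.0215,.101]'
python3 - <<'E'
from h import *
s=snapshot('wrist');save(s,'w1');P=cloud(s);H,S,V=cv2.split(cv2.cvtColor(s['frame'],cv2.COLOR_RGB2HSV))
m=((H<6)|(H>174))&(S>140)&(V>80)&(s['z_map']>0)&(P[...,2]>.125)&(P[...,2]<.145)
q=P[m];print(len(q),q[:,2].mean(),cv2.minEnclosingCircle(q[:,:2].astype(np.float32)))
E
```

```text
t 2.1 q [ 0.293  0.22  -0.369  1.937  0.091  1.    -1.376] p [ 0.5018 -0.0472  0.2312] rpy [-3.1396e+00 -6.0000e-04  3.1160e-01] F [-0.2 -0.3  0.4] w 0.08564083215012369 0.0
rows(25mm): [ 0.55 -0.89  5.21]
5042 0.13571631851022217 ((0.5094580054283142, -0.022843576967716217), 0.027112673968076706)
```

Emit:
{"fn": "servo_tool", "kwargs": {"targets": [0.58, -0.86, 0, 0, 0, 0, 1, 0, 0, 1, 0, 0, 0, 1, 0, 0, 1, 0, 0, 0, 1, 0, 0, 1, 0, 0, 0, 1, 0, 0, 1, 0, 0, 0, 1, 0, 0, 1, 0, 0, 0, 1, 0, 0, 0.2, 0, 0, 0, 1, 0, 0, 0, 0, 0, 0, 1, 0, 0, 0, 0, 0, 0, 1]}}

```text
t: 3.05
position: [0.5093, -0.0277, 0.1023]
orientation: [3.141, -0.001, 0.304]
force: [-0.1, 0.1, 0.5]
grip_width: 0.0855
gripper_force: 0.0
```

```bash
python3 go.py '[.509,-.0223,.101]'
```

```text
t 3.05 q [ 0.216  0.402 -0.346  2.041  0.201  0.729 -1.521] p [ 0.5093 -0.0277  0.1023] rpy [ 3.1409e+00 -1.2000e-03  3.0390e-01] F [-0.1  0.1  0.5] w 0.08548579048402075 0.0
rows(25mm): [ 0.05 -0.21  0.05]
```

Correct by 5 mm, then close.

Emit:
{"fn": "servo_tool", "kwargs": {"targets": [0.05, -0.21, 0.05, 0, 0, 0, 1, 0, 0, 0, 0, 0, 0, 1, 0, 0, 0, 0, 0, 0, 0.4, 0, 0, 0, 0, 0, 0, 0.4, 0, 0, 0, 0, 0, 0, 0.4, 0, 0, 0, 0, 0, 0, 0.4, 0, 0, 0, 0, 0, 0, 0.4, 0, 0, 0, 0, 0, 0, 0.4]}}

```text
t: 3.85
position: [0.5085, -0.0218, 0.1008]
orientation: [3.141, -0.001, 0.305]
force: [-1.9, 0.0, 6.9]
grip_width: 0.0528
gripper_force: 61.6
```

```bash
python3 go.py '[.509,-.0223,.101]'
```

```text
t 3.85 q [ 0.206  0.404 -0.347  2.044  0.203  0.725 -1.534] p [ 0.5085 -0.0218  0.1008] rpy [ 3.1412e+00 -6.0000e-04  3.0470e-01] F [-1.9  0.   6.9] w 0.05281807665651441 61.569063775241375
rows(25mm): [ 0.01  0.03 -0.01]
```

Emit:
{"fn": "servo_tool", "kwargs": {"targets": [0, 0, 0, 0, 0, -1, 0.4, 0, 0, 0, 0, 0, -1, 0.4, 0, 0, 0, 0, 0, -1, 0.4, 0, 0, 0, 0, 0, -1, 0.4, 0, 0, 0, 0, 0, -1, 0.4, 0, 0, 0, 0, 0, -1, 0.4, 0, 0, 0, 0, 0, -1, 0.4, 0, 0, 0, 0, 0, -1, 0.4, 0, 0, 0, 0, 0, -1, 0.4, 0, 0, 0, 0, 0, 0, 0.4]}}

```text
t: 4.85
position: [0.5086, -0.0229, 0.1008]
orientation: [3.14, 0.001, 0.934]
force: [-1.5, -2.8, 6.8]
grip_width: 0.0531
gripper_force: 61.8
```

```bash
python3 go.py '[.509,-.0223,.101]'; python3 -c "
from h import *
print(observe()['ft_torque']);s=snapshot('wrist');save(s,'w2')"
```

```text
t 4.85 q [ 0.325  0.425 -0.491  2.036  0.293  0.747 -0.984] p [ 0.5086 -0.0229  0.1008] rpy [3.1403e+00 6.0000e-04 9.3360e-01] F [-1.5 -2.8  6.8] w 0.053063373408720436 61.7814577370882
rows(25mm): [ 0.03 -0.   -0.01]
[-0.49343043  0.21936966 -0.01071327]
```

View pics/w2.png

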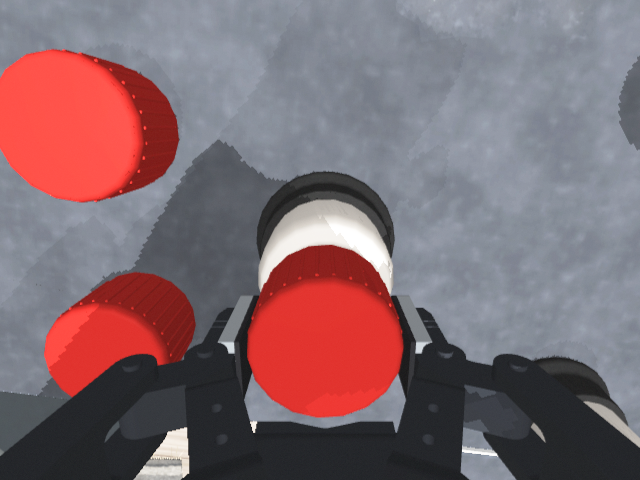

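The cap sits centrally in the pads at (325,345), with the jar neck behind it. I keep turning.

Emit:
{"fn": "servo_tool", "kwargs": {"targets": [0, 0, 0, 0, 0, -1, 0.4, 0, 0, 0, 0, 0, -1, 0.4, 0, 0, 0, 0, 0, -1, 0.4, 0, 0, 0, 0, 0, -1, 0.4, 0, 0, 0, 0, 0, -1, 0.4, 0, 0, 0, 0, 0, -1, 0.4, 0, 0, 0, 0, 0, -1, 0.4, 0, 0, 0, 0, 0, -1, 0.4, 0, 0, 0, 0, 0, -1, 0.4, 0, 0, 0, 0, 0, -1, 0.4]}}

```text
t: 5.9
position: [0.5095, -0.0236, 0.1008]
orientation: [3.139, 0.002, 1.632]
force: [1.5, -3.9, 3.9]
grip_width: 0.0531
gripper_force: 61.9
```

```bash
python3 go.py '[.509,-.0223,.101]'; python3 -c "
from h import *
print(observe()['ft_torque'])"
```

```text
t 5.9 q [ 0.452  0.46  -0.652  2.027  0.397  0.778 -0.376] p [ 0.5095 -0.0236  0.1008] rpy [3.1395e+00 2.1000e-03 1.6319e+00] F [ 1.5 -3.9  3.9] w 0.05306057350930623 61.92899722605944
rows(25mm): [ 0.05 -0.02 -0.01]
[-0.81705378 -0.31284206 -0.13147507]
```

Emit:
{"fn": "servo_tool", "kwargs": {"targets": [0, 0, 0, 0, 0, -1, 0.4, 0, 0, 0, 0, 0, -1, 0.4, 0, 0, 0, 0, 0, -1, 0.4, 0, 0, 0, 0, 0, -1, 0.4, 0, 0, 0, 0, 0, -1, 0.4, 0, 0, 0, 0, 0, -1, 0.4, 0, 0, 0, 0, 0, -1, 0.4, 0, 0, 0, 0, 0, -1, 0.4, 0, 0, 0, 0, 0, -1, 0.4, 0, 0, 0, 0, 0, 0, 0.4]}}

```text
t: 6.9
position: [0.5105, -0.0235, 0.1009]
orientation: [3.139, 0.003, 2.259]
force: [4.4, -4.0, 1.2]
grip_width: 0.0532
gripper_force: 62.5
```

```bash
python3 go.py '[.509,-.0223,.101]'; python3 -c "
from h import *
print(observe()['ft_torque'])"
```

```text
t 6.9 q [ 0.563  0.503 -0.797  2.019  0.497  0.815  0.165] p [ 0.5105 -0.0235  0.1009] rpy [3.1393 0.0035 2.2592] F [ 4.4 -4.   1.2] w 0.05315086143794126 62.50334534794092
rows(25mm): [ 0.08 -0.02 -0.01]
[-0.8256723  -0.82488553 -0.11533672]
```

Emit:
{"fn": "servo_tool", "kwargs": {"targets": [0.05, 0, 0, 0, 0, -0.9, 0.4, 0, 0, 0, 0, 0, 0, 0.4, 0, 0, -0.15, 0, 0, 0, 0.4, 0, 0, -0.15, 0, 0, 0, 0.4, 0, 0, 0, 0, 0, 0, 0.4]}}

```text
t: 7.4
position: [0.5092, -0.022, 0.1084]
orientation: [3.14, 0.003, 2.321]
force: [4.1, -3.6, 1.4]
grip_width: 0.053
gripper_force: 64.4
```

```bash
python3 go.py '[.509,-.0223,.101]'; python3 -c "
from h import *
print(observe()['ft_torque'])"
```

```text
t 7.4 q [ 0.58   0.496 -0.821  2.016  0.493  0.832  0.227] p [ 0.5092 -0.022   0.1084] rpy [3.1399e+00 3.1000e-03 2.3210e+00] F [ 4.1 -3.6  1.4] w 0.05296956890191478 64.35009330511093
rows(25mm): [-0.   -0.02  0.3 ]
[-0.87890016 -0.9620035  -0.02766091]
```

Emit:
{"fn": "servo_tool", "kwargs": {"targets": [0, 0, -0.5, 0, 0, 0, 0.4, 0, 0, -0.5, 0, 0, 0, 0.4, 0, 0, -0.7, 0, 0, 0, 0.4, 0, 0, -0.7, 0, 0, 0, 0.4, 0, 0, -0.7, 0, 0, 0, 0.4, 0, 0, 0, 0, 0, 0, 0.4]}}

```text
t: 8.0
position: [0.5082, -0.0201, 0.1871]
orientation: [3.14, 0.002, 2.323]
force: [0.4, 0.5, -0.7]
grip_width: 0.0529
gripper_force: 65.5
```

```bash
python3 go.py '[.538,.274,.185]'; python3 -c "
from h import *
s=snapshot('side');cv2.imwrite('pics/s3.png',cv2.resize(s['frame'][130:370,200:520,::-1],(640,480)))"
```

```text
t 8.0 q [ 0.657  0.388 -0.902  1.951  0.369  0.973  0.332] p [ 0.5082 -0.0201  0.1871] rpy [3.1397e+00 2.3000e-03 2.3228e+00] F [ 0.4  0.5 -0.7] w 0.0529305881133332 65.50036959350109
rows(25mm): [7.78 8.91 0.08]
```

View pics/s3.png

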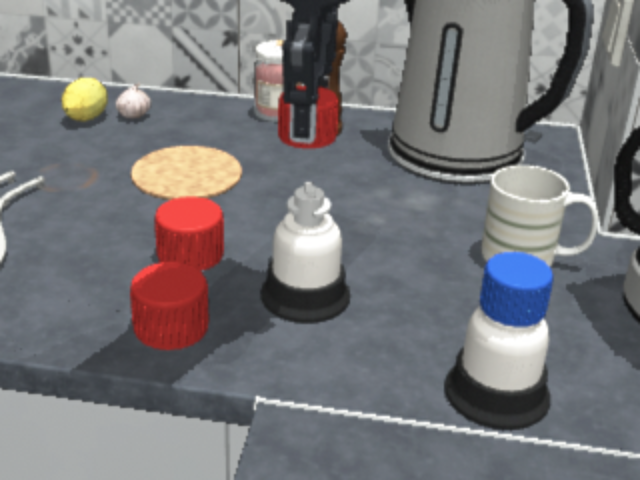

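The cap is off the neck and held in the fingers at (308,115). The neck is bare at (308,210) and the blue cap is undisturbed. Now I carry it to the mat.

Emit:
{"fn": "servo_tool", "kwargs": {"targets": [0.7, 0.8, 0, 0, 0, 0, 0.4, 0.8, 0.9, 0, 0, 0, 0, 0.4, 0.8, 0.9, 0, 0, 0, 0, 0.4, 0.8, 0.9, 0, 0, 0, 0, 0.4, 0.8, 0.9, 0, 0, 0, 0, 0.4, 0.8, 0.9, 0, 0, 0, 0, 0.4, 0.8, 0.9, 0, 0, 0, 0, 0.4, 0.8, 0.9, 0, 0, 0, 0, 0.4, 0.8, 0.9, 0, 0, 0, 0, 0.4, 0.6, 0.9, 0, 0, 0, 0, 0.4]}}

```text
t: 9.05
position: [0.5371, 0.2732, 0.1836]
orientation: [-3.139, -0.001, 2.324]
force: [0.5, -0.1, 0.3]
grip_width: 0.0532
gripper_force: 65.5
```

Emit:
{"fn": "servo_tool", "kwargs": {"targets": [0, 0, 0, 0, 0, 0, 0.4, 0, 0, 0, 0, 0, 0, 0.4]}}

```text
t: 9.25
position: [0.5375, 0.2719, 0.1837]
orientation: [-3.139, -0.001, 2.324]
force: [-0.4, -1.0, -0.3]
grip_width: 0.0527
gripper_force: 65.5
```

```bash
python3 go.py '[.538,.274,.020]'
```

```text
t 9.25 q [ 0.064  0.555 -0.872  1.737  0.475  1.079 -0.214] p [0.5375 0.2719 0.1837] rpy [-3.1392e+00 -7.0000e-04  2.3240e+00] F [-0.4 -1.  -0.3] w 0.052742694373423965 65.49048967659473
rows(25mm): [0.04 0.09 6.55]
```

Emit:
{"fn": "servo_tool", "kwargs": {"targets": [0.04, 0.09, 1, 0, 0, 0, 0.4, 0, 0, 1, 0, 0, 0, 0.4, 0, 0, 1, 0, 0, 0, 0.4, 0, 0, 1, 0, 0, 0, 0.4, 0, 0, 1, 0, 0, 0, 0.4, 0, 0, 0.9, 0, 0, 0, 0.4, 0, 0, 0.5, 0, 0, 0, 0.4, 0, 0, 0.2, 0, 0, 0, 0.4, 0, 0, 0, 0, 0, 0, 0.4]}}

```text
t: 10.15
position: [0.5394, 0.2734, 0.0198]
orientation: [-3.141, -0.0, 2.322]
force: [0.8, -0.3, -0.1]
grip_width: 0.0527
gripper_force: 65.5
```

```bash
python3 go.py '[.538,.274,.012]'; python3 -c "
from h import *
s=snapshot('side');cv2.imwrite('pics/s4.png',cv2.resize(s['frame'][150:270,220:380,::-1],(640,480)))"
```

```text
t 10.15 q [-0.042  0.752 -0.73   1.832  0.671  0.823 -0.366] p [0.5394 0.2734 0.0198] rpy [-3.1407 -0.      2.3218] F [ 0.8 -0.3 -0.1] w 0.05269823862593276 65.50105098634958
rows(25mm): [ 0.06 -0.02  0.31]
```

View pics/s4.png

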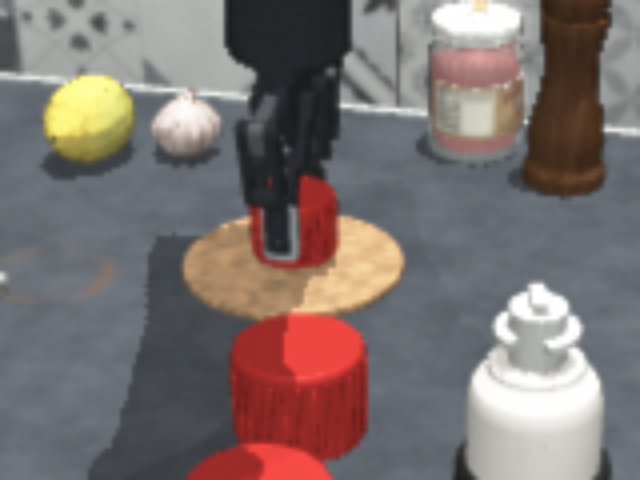

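The cap is upright, centred over the mat at (295,225) and a few mm above it. I lower it gently.

Emit:
{"fn": "servo_tool", "kwargs": {"targets": [0, 0, 0.14, 0, 0, 0, 0.4, 0, 0, 0.1, 0, 0, 0, 0.4, 0, 0, 0.08, 0, 0, 0, 0.4, 0, 0, 0, 0, 0, 0, 0.4]}}

```text
t: 10.6
position: [0.5397, 0.2741, 0.0122]
orientation: [3.141, 0.0, 2.322]
force: [-0.3, 0.2, -0.3]
grip_width: 0.0529
gripper_force: 65.5
```

Emit:
{"fn": "servo_tool", "kwargs": {"targets": [0, 0, 0.05, 0, 0, 0, 0.4, 0, 0, 0, 0, 0, 0, 0.4]}}

```text
t: 10.8
position: [0.5397, 0.2741, 0.012]
orientation: [3.141, 0.001, 2.322]
force: [-1.9, -3.2, 9.8]
grip_width: 0.0527
gripper_force: 66.4
```

Contact at about 10 N. I release gradually, then rise.

Emit:
{"fn": "servo_tool", "kwargs": {"targets": [0, 0, 0, 0, 0, 0, 0.7, 0, 0, 0, 0, 0, 0, 0.9, 0, 0, 0, 0, 0, 0, 1, 0, 0, 0, 0, 0, 0, 1, 0, 0, 0, 0, 0, 0, 1, 0, 0, 0, 0, 0, 0, 1]}}

```text
t: 11.4
position: [0.5395, 0.2741, 0.0107]
orientation: [-3.142, -0.0, 2.322]
force: [-0.5, -0.5, -0.1]
grip_width: 0.0852
gripper_force: 0.0
```

Emit:
{"fn": "servo_tool", "kwargs": {"targets": [0, 0, -0.3, 0, 0, 0, 1, 0, 0, -0.5, 0, 0, 0, 1, 0, 0, -0.8, 0, 0, 0, 1, 0, 0, -1, 0, 0, 0, 1, 0, 0, -1, 0, 0, 0, 1, 0, 0, -1, 0, 0, 0, 1, 0, 0, -1, 0, 0, 0, 1, 0, 0, 0, 0, 0, 0, 1, 0, 0, 0, 0, 0, 0, 1]}}

```text
t: 12.3
position: [0.5399, 0.2743, 0.1525]
orientation: [3.139, 0.001, 2.322]
force: [0.2, -0.5, 0.2]
grip_width: 0.0853
gripper_force: 0.0
```

```bash
python3 go.py; python3 -c "
from h import *
s=snapshot('scene');save(s,'e5')
P=cloud(s);H,S,V=cv2.split(cv2.cvtColor(s['frame'],cv2.COLOR_RGB2HSV))
m=((H<6)|(H>174))&(S>140)&(V>80)&(s['z_map']>0)&(P[...,1]>.2)
q=P[m];zt=np.percentile(q[:,2],97);print(zt,cv2.minEnclosingCircle(q[abs(q[:,2]-zt)<.004][:,:2].astype(np.float32)))"
```

```text
t 12.3 q [ 0.043  0.591 -0.85   1.76   0.513  1.025 -0.245] p [0.5399 0.2743 0.1525] rpy [3.1395e+00 1.1000e-03 2.3223e+00] F [ 0.2 -0.5  0.2] w 0.08528156669720828 0.0
0.04726290902346071 ((0.5356194376945496, 0.27409669756889343), 0.027289731428027153)
```

View pics/e5.png

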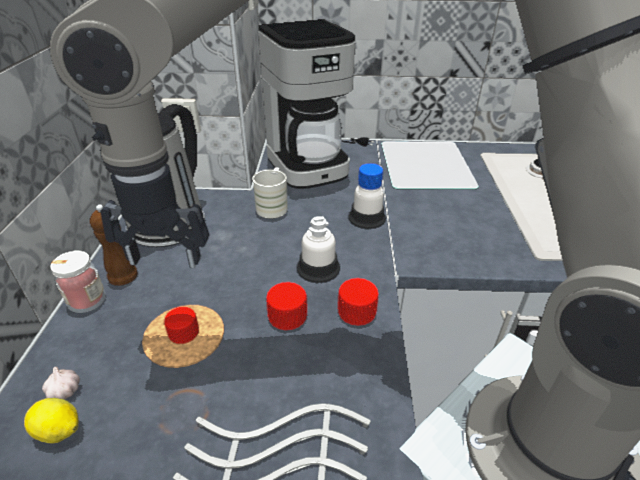

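The cap stands upright at the centre of the mat (181,325), with its top at z 0.047. The blue cap is still on its jar at (370,177) and the gripper is clear.

```bash
python3 -c "
from station import *
print(sign_off())"
```

```text
the job is handed in; nothing more can be done
None
```

The red cap is unscrewed and standing right way up at the centre of the cork mat, the blue cap is untouched on its jar, and I handed the job in at about 12 s (limit 51 s).

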